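# Move a fresh plaster relief onto the carving stand with the lifter

## Task

Take the flat lifter out of the tool tray, slide its blade between the two battens under the plaster relief tile, and carry the tile on the blade to the carving stand, without the gripper touching the tile. Lay the tile down on the middle of the stand's two rails, square to them, without dropping it, and draw the blade out from beneath. Then lay the lifter flat in the same wide compartment of the tray again, leaving the other tools and things where they are.

Things in the scene. Friction and masses are not known exactly. Their poses are not given: they have to be found in the camera images.
- lifter: hand lifter (broad flat spatula), 0.28 kg, starts flat in the tray. Steel blade 190 (x) x 66 (y) x 3 mm. Origin: centre of the blade's underside; +x to its free front edge, z up. A neck at x = -80 mm (3 x 26 mm) carries a straight wooden handle reaching forward over the blade, x = -80 to +24 mm, 24 mm wide, 50 to 78 mm above the underside; below it the blade is open to front and sides
- lifter_grip (a point): middle of the lifter's handle and near its balance point, 25 mm behind the lifter's origin, 64 mm above the blade's underside; same axes as the lifter
- tile: off-white plaster relief tile with a rosette, rigid, 120 mm (x) x 170 mm (y), 14 mm thick plus 8 mm of raised relief and rim, about 0.32 kg. Origin: centre of its underside, z up. It lies across the two battens, roughly square to them, its long side across them
- battens: two pale wooden battens fixed to the bench, parallel, each 170 mm long (x), 20 mm wide, 22 mm high, centred 60 mm either side (y) of the origin: the gap between them is 100 mm wide, bare bench, open at both ends. Origin: on the bench midway between them. The -x end is nearer to the robot
- stand: low carving stand fixed to the bench: plywood base 200 x 200 x 15 mm, on it two dark wooden rails along x, 170 mm long, 20 mm wide, 22 mm high, centred 60 mm either side (y): a gap of 100 mm, open at the -x end (nearer to the robot). Across the far (+x) end a fence, top 53 mm over the bench, inner face 90 mm from the centre. Origin: centre of the underside, on the bench
- stand_seat (a point): centre of the stand at the height of the rail tops (37 mm over the bench); same axes as the stand
- tray: open black tool tray fixed to the bench, 260 mm (x) x 240 mm (y), walls 5 mm thick and 45 mm high, floor 5 mm thick; a divider 5 mm thick and 40 mm high along x at y = +25 mm parts it. Origin: centre of the underside on the bench
- tray_bay (a point): centre of the floor (5 mm over the bench) of the tray's wide compartment, 250 mm (x) x 137 mm (y), on the -y side of the divider, where the lifter lies; same axes as the tray. The narrow compartment holds the chisel and the rasp
- chisel: steel stone chisel, 190 mm long, 18 mm thick, loose in the narrow compartment of the tray; leave it
- rasp: rasp with a flat wooden handle, 210 mm long, 18 mm thick, loose in the narrow compartment of the tray; leave it
- mallet: wooden mallet lying on the bench, head 55 x 110 x 55 mm, whole length 190 mm; leave it
- tin: upright closed steel tin, 72 mm across, 85 mm high; leave it
- rubber: brick-like rubbing stone, 120 x 60 x 35 mm; leave it

How it is judged:
By the outcome, as a careful person would: the job done as asked, in the order asked, and still so for the second after the job is handed in, with the robot touching nothing.
It also fails if it takes over 72 s, if anything falls off the work surface, if the arm or the gripper's body presses on something with over 40 N, if the wrist force passes 120 N, or if a joint passes its speed limit or range.

## Robot

A 6-joint arm with a two-finger parallel gripper is mounted at the origin on the work surface. World frame = base frame: x ahead of the robot, y to its left, z up, the work surface at z = 0. Lengths are in m, angles in degrees, forces in N, time in s.
With the tool pointing down it reaches from about 0.375 to 0.9 m from the base axis. Payload 3.1 kg.
Tool frame: the origin (TCP) lies on the centre line of the jaws, within the pads' length; the fingertips stand 19 mm ahead of it and the grasp point (between the pads) is the TCP (tips_ahead is the distance from the TCP to the fingertips, in m); z points along the fingers, y is the line along which they close (so a half turn about z gives the same grasp; the last joint's range is limited). The gripper opens to 87 mm and grips with 3 to 60 N. Pads are 19 mm wide; open, the fingers measure 117 mm over their backs; the gripper's body (75 mm by 190 mm) begins 51 mm behind the grasp point.
Start: joints at [-84.024, 30.224, 82.088, -0, 67.689, -10.227], TCP at [0.174, -0.6, 0.242] pointing down, gripper open.
Joint ranges: [-176.69, 176.69], [-43.24, 126.21], [12.49, 139.97], [-82, 262], [0, 151.66], [-163.58, 163.58]. Speed limits (degrees/s): [159.86, 159.86, 180, 180, 180, 180].

## Interface

Orientations are given as a 3x3 rotation matrix whose columns are the frame's x, y, z axes.
In Python, from rig import read_state, capture, hand_in, trace, landmark_of, tips_ahead gives the robot as it stands.
- The arm moves only by the shell command python3 -m jog 'ROWS'. ROWS is JSON, a list of rows, each an object of numbers: "tx", "ty", "tz": the shift along the tool's x, y, z in cm; "roll": the turn about the tool's z in rad; "jaw": the opening, from 0 (shut) to 1 (fully open). A call has 1 to 8 rows; each row shifts and turns the commanded pose from where the row before left it, along the tool's axes as they then stand; what a row does not reach is not made up. A row lasts 1/10 s, in which the tool goes at most 50 mm and 8.59 degrees, less where a joint would pass 70% of its speed; a pose out of reach is approached as far as the arm can. A call with a gripper value outside its range is refused whole. The fingers move at their own pace and stop on an object; the grip force is fixed at half the most. Time passes only in rows, so rows that do not move let the fingers close. It gives the time, the measured TCP pose, the force, the opening and the grip force at its end, in the units of the state.
- read_state(): the state, without advancing time (a new reading comes with each control period).
- capture(name): name is "scene" or "top" or "wrist"; returns a dict with "img" (400x640x3 uint8, red, green, blue), "vertical_fov" (degrees; the focal length in pixels is half the picture's height over the tangent of half this angle, whatever the lens; pixels are square), "cx", "cy" (the principal point, pixels), "cam_to_world" (4x4, takes a point from camera to world coordinates); the wrist camera has in their place "tool_from_camera" (4x4, takes a point from camera to tool coordinates, whose origin is the TCP and whose axes are the flange's). Camera axes: x right, y up, looking along -z (the intrinsics and any distortion apply to the point x, -y, -z); pixel columns grow to the right and rows downward; lengths in m; the calibration is good to about 2 mm. A picture is of the moment at which its call begins: read the wrist's pose just before it. There is no depth.
- hand_in(): hands the job in; it is judged then, once.
Trained networks look in the newest picture that a camera, given by its name, has taken for a name from the list of things; names that differ only in an ending like _2 or _b are one class to them, and where a whole thing is asked for, a point or a joint stands for the part that bears it (a point fixed in the world has none). Each returns a list of dicts, best first, with "p" (0 to 1); they miss things now and then, are a little off and sometimes report something else, mostly with a low value. They report only what shows in the picture. A call takes as long as a camera call.
- trace(camera, thing): "pixels" (400x640 bool, what is visible of it) and "bbox" ([left, top, width, height] in pixels, round what is visible of it).
- landmark_of(camera, thing): "point" ([row, column] in pixels: a listed point, or the origin of a listed thing).
The state is a dict: "time_s": time; "joint_positions": joint angles; "qvel": joint speeds; "tau": joint torques, N m; "position": TCP position; "tcp_rot": TCP orientation; "force": force on the tool from outside, world axes, zero at the start; "moment": the same for the moment, N m; "opening": opening from 0.0 (shut) to 1.0 (fully open); "grasp_force": force on a finger pad.
Only numpy, scipy, OpenCV 4.12 (cv2) and the standard library are available. Lean on these libraries where they do the work, as an engineer would, in place of code of your own. Each camera call takes 0.05 s, during which the arm holds its last target. There are 200 camera calls.

## Working session

There is one attempt and no reset: what is moved stays moved. The work goes in short steps, Python scripts to look and compute and a shell command to move; the robot and the scene stay as the last step left them, time stands still between calls to the robot, and variables do not carry over. Pictures are saved under pics/ and viewed, at most 10 in all, crops included, and the job is handed in when it is done.

```bash
ls; mkdir -p pics
cat > h.py <<'E'
import numpy as np, cv2
from rig import *
def save(cam,name):
    c=capture(cam); cv2.imwrite(f'pics/{name}.png',c['img'][:,:,::-1]); return c
def ray(c,px):
    f=200/np.tan(np.radians(c['vertical_fov']/2)); r,k=px
    d=np.array([(k-c['cx'])/f,-(r-c['cy'])/f,-1.])
    T=np.array(c['cam_to_world']) if 'cam_to_world' in c else None
    return T,d
def onz(c,px,z,T=None):
    T0,d=ray(c,px); T=T0 if T is None else T
    d=T[:3,:3]@d; o=T[:3,3]; return o+d*(z-o[2])/d[2]
E
python3 - <<'E'
from h import *
for n in ['scene','top']:
    c=save(n,n+'0'); print(n,{k:(v if k!='img' else 0) for k,v in c.items()})
    for t,z in [('lifter',.008),('lifter_grip',.069),('tile',.022),('battens',0),('stand',0),('stand_seat',.037),('tray',0),('tray_bay',.005)]:
        for l in landmark_of(n,t)[:2]: print(t,round(l['p'],2),np.round(l['point']),onz(c,l['point'],z).round(3))
print(read_state()); print(tips_ahead)
E
```

```text
pics
scene {'img': 0, 'vertical_fov': 46.45474397881638, 'cx': 322.50309726355226, 'cy': 194.4861344396473, 'cam_to_world': array([[-0.62020717, -0.4572304 ,  0.63740366,  1.42194199],
       [ 0.78420882, -0.38104129,  0.48971835,  0.70736275],
       [ 0.018963  ,  0.80358441,  0.59488865,  0.86360523],
       [ 0.        ,  0.        ,  0.        ,  1.        ]])}
lifter 0.84 [228. 425.] [0.447 0.325 0.008]
lifter 0.42 [226. 428.] [0.43  0.328 0.008]
lifter_grip 0.73 [210. 433.] [0.43  0.331 0.069]
lifter_grip 0.4 [297. 406.] [0.75  0.433 0.069]
tile 0.92 [206. 305.] [0.598 0.012 0.022]
tile 0.69 [299. 408.] [0.715 0.423 0.022]
stand 0.68 [158. 242.] [ 0.508 -0.349  0.   ]
stand_seat 0.91 [152. 244.] [ 0.516 -0.327  0.037]
stand_seat 0.45 [298. 408.] [0.725 0.426 0.037]
tray 0.69 [230. 442.] [0.413 0.362 0.   ]
tray_bay 0.59 [223. 427.] [0.418 0.317 0.005]
top {'img': 0, 'vertical_fov': 50.83865929749717, 'cx': 316.7239925796374, 'cy': 204.37042262797502, 'cam_to_world': array([[-0.02760331,  0.99001033, -0.13826646,  0.44731653],
       [-0.99955467, -0.02890487, -0.00741391,  0.
[... 612 characters left out ...]
   6.76889330e+01, -1.02271589e+01]), 'qvel': array([-0.03733785,  0.05874993,  0.00167334, -0.04309762,  0.03574424,
        0.00762388]), 'tau': array([ 4.73622003e-04, -4.39996862e+01, -1.76990247e+01,  6.33779517e-02,
        5.02648833e-02, -2.93632945e-05]), 'position': array([ 0.17442709, -0.60016422,  0.24156433]), 'tcp_rot': array([[ 9.60283296e-01,  2.79026864e-01,  1.51671734e-05],
       [ 2.79026864e-01, -9.60283295e-01, -3.84949695e-05],
       [ 3.82365265e-06,  4.11981251e-05, -9.99999999e-01]]), 'force': array([-0.8576856 ,  0.26833928,  0.17025459]), 'moment': array([ 2.70228645e-02, -8.27616232e-03, -5.88320946e-05]), 'grasp_force': 0.0, 'opening': 0.998043400514857}
0.019
```

View both.

View pics/top0.png

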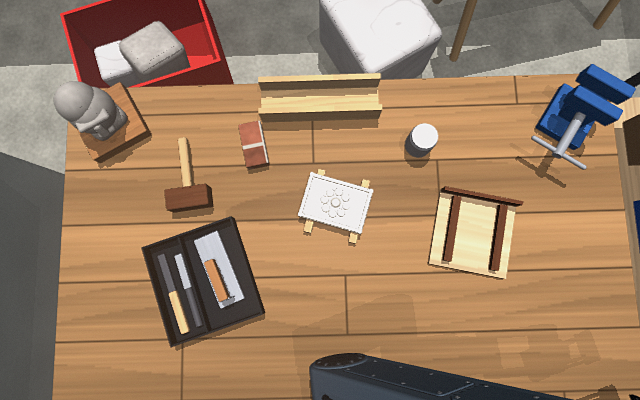

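View pics/scene0.png

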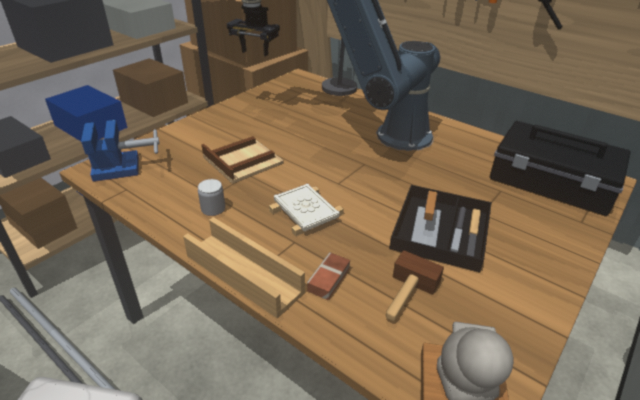

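```bash
python3 -m jog '[{"roll":-0.145},{"roll":-0.145},{"roll":-0.145},{"roll":-0.145},{"roll":-0.145},{"roll":-0.145},{"roll":-0.145},{"roll":-0.145}]'; python3 -m jog '[{"roll":-0.145},{"roll":-0.145},{"roll":-0.145},{"roll":-0.145},{"roll":-0.145},{"roll":-0.145},{"roll":-0.145},{"roll":-0.145}]' >/dev/null; python3 -m jog '[{"roll":-0.145},{"roll":-0.145},{"tz":-4},{"tz":-4},{"tz":-4}]'; python3 -c "
from h import *
c=save('wrist','w0'); print({k:(v if k!='img' else 0) for k,v in c.items()}); print(read_state()['joint_positions'])"
```

```text
{'img': 0, 'vertical_fov': 63.70378327116782, 'cx': 319.51833702843584, 'cy': 200.65133662473013, 'tool_from_camera': array([[ 1.04474283e-03,  9.63761294e-01,  2.66764084e-01,
         7.33107472e-02],
       [ 9.99999427e-01, -9.45155807e-04, -5.01707895e-04,
         4.00607348e-04],
       [-2.31393027e-04,  2.66764455e-01, -9.63761730e-01,
        -1.43396538e-01],
       [ 0.00000000e+00,  0.00000000e+00,  0.00000000e+00,
         1.00000000e+00]])}
[-8.40247256e+01  3.02210409e+01  8.20865188e+01 -1.24186357e-03
  6.76886147e+01 -1.02280632e+01]$[0]: bad value
$[0]: bad value
$[0]: bad value
```

```bash
python3 -m jog '[{"tx":0,"ty":0,"tz":0,"roll":-0.145,"jaw":1}]';python3 -m jog '[{"tx":0,"ty":0,"tz":-4,"roll":0,"jaw":1}]'; python3 -m jog '[{"tz":0,"jaw":1}]'
```

```text
time_s: 1.05
position: [0.1745, -0.6002, 0.2416]
tcp_rot: [[0.908, 0.418, 0.0], [0.418, -0.908, -0.0], [0.0, 0.0, -1.0]]
force: [0.0, -0.2, -0.1]
opening: 0.997
grasp_force: 0.0
time_s: 1.15
position: [0.1739, -0.5965, 0.2762]
tcp_rot: [[0.909, 0.417, -0.001], [0.417, -0.909, 0.014], [0.004, -0.013, -1.0]]
force: [-0.5, 0.7, 0.5]
opening: 1.003
grasp_force: 0.0$[0]: bad value
```

```bash
R='x'; python3 -m jog '[{"tx":0,"ty":0,"tz":0,"roll":-0.145,"jaw":1},{"tx":0,"ty":0,"tz":0,"roll":-0.145,"jaw":1},{"tx":0,"ty":0,"tz":0,"roll":-0.145,"jaw":1},{"tx":0,"ty":0,"tz":0,"roll":-0.145,"jaw":1},{"tx":0,"ty":0,"tz":0,"roll":-0.145,"jaw":1},{"tx":0,"ty":0,"tz":0,"roll":-0.145,"jaw":1},{"tx":0,"ty":0,"tz":0,"roll":-0.145,"jaw":1},{"tx":0,"ty":0,"tz":0,"roll":-0.145,"jaw":1}]'; python3 -m jog '[{"tx":0,"ty":0,"tz":0,"roll":-0.145,"jaw":1},{"tx":0,"ty":0,"tz":0,"roll":-0.145,"jaw":1},{"tx":0,"ty":0,"tz":0,"roll":-0.145,"jaw":1},{"tx":0,"ty":0,"tz":0,"roll":-0.145,"jaw":1},{"tx":0,"ty":0,"tz":0,"roll":-0.145,"jaw":1},{"tx":0,"ty":0,"tz":0,"roll":-0.145,"jaw":1},{"tx":0,"ty":0,"tz":0,"roll":-0.145,"jaw":1},{"tx":0,"ty":0,"tz":0,"roll":-0.145,"jaw":1}]';python3 -m jog '[{"tx":0,"ty":0,"tz":-3,"roll":0,"jaw":1},{"tx":0,"ty":0,"tz":-3,"roll":0,"jaw":1},{"tx":0,"ty":0,"tz":0,"roll":0,"jaw":1}]'
```

```text
time_s: 1.95
position: [0.1744, -0.6001, 0.2816]
tcp_rot: [[-0.023, 1.0, -0.0], [1.0, 0.023, 0.0], [0.0, -0.0, -1.0]]
force: [-1.8, 1.0, 1.0]
opening: 0.997
grasp_force: 0.0
time_s: 2.75
position: [0.1744, -0.6001, 0.2815]
tcp_rot: [[-0.926, 0.378, 0.0], [0.378, 0.926, 0.0], [0.0, 0.0, -1.0]]
force: [-0.0, -0.9, 0.3]
opening: 1.002
grasp_force: 0.0
time_s: 3.05
position: [0.1748, -0.6026, 0.3465]
tcp_rot: [[-0.924, 0.384, 0.001], [0.384, 0.923, -0.01], [-0.005, -0.009, -1.0]]
force: [-0.0, -0.5, 0.8]
opening: 1.0
grasp_force: 0.0
```

```bash
python3 -m jog '[{"tx":-1.9,"ty":4.4,"tz":0,"roll":-0.05,"jaw":1},{"tx":-1.9,"ty":4.4,"tz":0,"roll":-0.05,"jaw":1},{"tx":-1.9,"ty":4.4,"tz":0,"roll":-0.05,"jaw":1},{"tx":-1.9,"ty":4.4,"tz":0,"roll":0,"jaw":1},{"tx":-1.9,"ty":4.4,"tz":0,"roll":0,"jaw":1},{"tx":-1.9,"ty":4.4,"tz":0,"roll":0,"jaw":1},{"tx":-1.9,"ty":4.4,"tz":0,"roll":0,"jaw":1},{"tx":0,"ty":0,"tz":0,"roll":0,"jaw":1}]'; python3 -m jog '[{"tx":0,"ty":0,"tz":0,"roll":0,"jaw":1},{"tx":0,"ty":0,"tz":0,"roll":0,"jaw":1}]'
cat >> h.py <<'E'
def wcap(name):
    s=read_state(); c=save('wrist',name); T=np.eye(4); T[:3,:3]=s['tcp_rot']; T[:3,3]=s['position']
    c['cam_to_world']=T@np.array(c['tool_from_camera']); return c,s
def rect(c,mask,z):
    """min-area rectangle, in the world at height z, of a mask: centre, sides, yaw of long side"""
    cn=max(cv2.findContours(mask.astype(np.uint8),0,1)[0],key=cv2.contourArea)[:,0,:]
    P=np.array([onz(c,(v,u),z)[:2] for u,v in cn])
    (x,y),(w,h),a=cv2.minAreaRect((P*1000).astype(np.float32))
    if w<h: w,h,a=h,w,a+90
    return np.round([x,y,w,h,(a+90)%180-90],1)
E
python3 - <<'E'
from h import *
c,s=wcap('w1'); print(s['position'])
for l in landmark_of('wrist','stand_seat')[:2]: print(l['p'],l['point'],onz(c,l['point'],.037))
for l in landmark_of('wrist','stand')[:2]: print(l['p'],l['point'],onz(c,l['point'],0))
for l in trace('wrist','stand')[:2]: print(l['p'],l['bbox'],rect(c,l['pixels'],.015))
E
```

```text
time_s: 3.85
position: [0.391, -0.3373, 0.3411]
tcp_rot: [[-0.972, 0.235, 0.0], [0.235, 0.972, 0.004], [0.0, 0.004, -1.0]]
force: [-0.5, -1.5, -0.0]
opening: 1.003
grasp_force: 0.0
time_s: 4.05
position: [0.3883, -0.3434, 0.3413]
tcp_rot: [[-0.97, 0.242, -0.0], [0.242, 0.97, -0.0], [0.0, -0.0, -1.0]]
force: [0.2, -0.1, -0.4]
opening: 0.998
grasp_force: 0.0
[ 0.38831092 -0.34343031  0.34131264]
0.58 [243.5, 339.3] [ 0.5102048  -0.34340456  0.037     ]
0.88 [234.9, 343.4] [ 0.5131499  -0.33507665  0.        ]
0.5 [243.7, 341.6] [ 0.52734178 -0.34129687  0.        ]
0.55 [277.2, 172.5, 134.5, 140.3] [ 484.6 -332.6  199.4  148.    76.1]
```

View pics/w1.png

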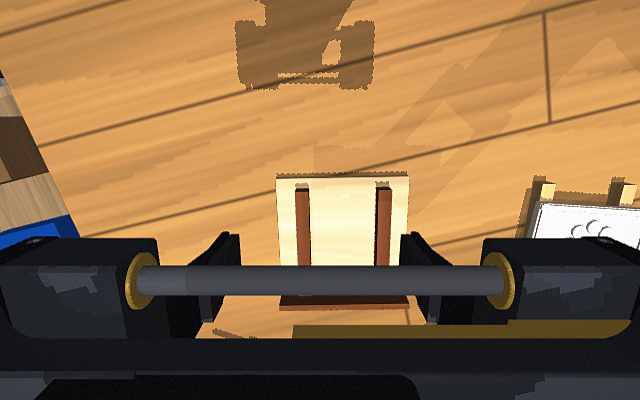

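```bash
cat >> h.py <<'E'
import os
def poly(c,mask):
    return None
E
python3 - <<'E'
from h import *
c=capture('top')
def yaw(a,b): d=b-a; return np.degrees(np.arctan2(d[1],d[0])).round(1)
for n,a,b,z in [('base near',(277,507),(265,429),.015),('fence',(204,522),(188,443),.053),('tray far',(217,236),(245,142),.045),('tray near',(314,264),(346,173),.045),('tile far',(184,373),(170,312),.044),('tile near',(233,361),(217,299),.03)]:
    A,B=onz(c,a,z),onz(c,b,z); print(n,A.round(3),B.round(3),yaw(A,B)-90)
for t,z in [('tray',.045),('tile',.044),('lifter',.02),('stand',.03)]:
    for l in trace('top',t)[:1]: print(t,l['p'],l['bbox'],rect(c,l['pixels'],z))
s=read_state();c,s=wcap('w1b')
for n,a,b,z in [('base near',(175,409),(177,277),.015),('fence',(305,409),(308,279),.053),('railL',(188,382),(262,382),.037),('railR',(188,302),(262,303),.037)]:
    A,B=onz(c,a,z),onz(c,b,z); print(n,A.round(3),B.round(3),yaw(A,B))
im=c['img'][160:320,260:430]; cv2.imwrite('pics/w1c.png',cv2.resize(im,None,fx=4,fy=3.5,interpolation=2)[:,:,::-1])
E
```

```text
base near [ 0.399 -0.415  0.015] [ 0.435 -0.218  0.015] -10.299999999999997
fence [ 0.581 -0.452  0.053] [ 0.628 -0.256  0.053] -13.400000000000006
tray far [0.57  0.274 0.045] [0.505 0.513 0.045] 15.099999999999994
tray near [0.326 0.205 0.045] [0.255 0.43  0.045] 17.5
tile far [ 0.645 -0.08   0.044] [0.687 0.077 0.044] -14.900000000000006
tile near [ 0.521 -0.045  0.03 ] [0.567 0.114 0.03 ] -16.200000000000003
tray 0.63 [145.4, 216.2, 119.9, 134.1] [414.3 360.  262.5 250.8  18. ]
tile 0.63 [301.3, 175.5, 72.1, 59.4] [599.8  19.8 169.9 122.8  72. ]
lifter 0.65 [193.3, 233.6, 50.2, 73.3] [439.4 325.9 189.9  67.3  22.1]
stand 0.76 [427.4, 188.0, 95.6, 91.5] [ 515.3 -336.3  216.   210.1   76.9]
base near [ 0.438 -0.219  0.015] [ 0.394 -0.41   0.015] -103.1
fence [ 0.628 -0.262  0.053] [ 0.585 -0.456  0.053] -102.5
railL [ 0.442 -0.265  0.037] [ 0.556 -0.287  0.037] -11.0
railR [ 0.414 -0.375  0.037] [ 0.527 -0.404  0.037] -14.0
```

View pics/w1c.png

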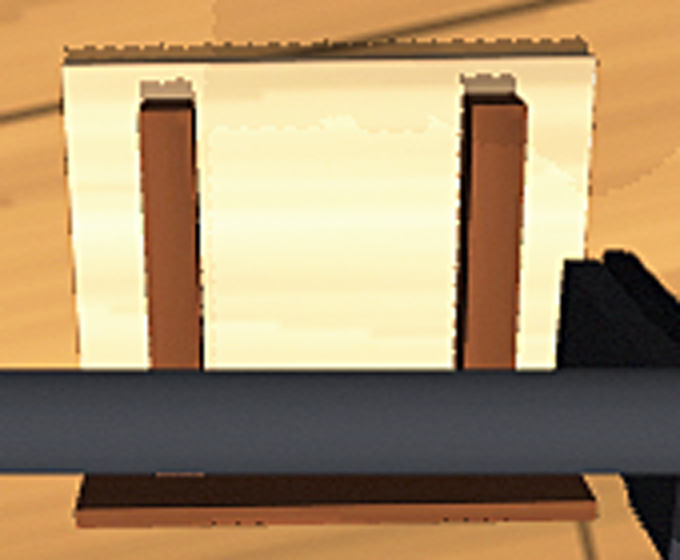

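```bash
python3 -m jog '[{"tx":-1.5,"ty":4.7,"tz":0,"roll":0,"jaw":1},{"tx":-1.5,"ty":4.7,"tz":0,"roll":0,"jaw":1},{"tx":-1.5,"ty":4.7,"tz":0,"roll":0,"jaw":1},{"tx":-1.5,"ty":4.7,"tz":0,"roll":0,"jaw":1},{"tx":-1.5,"ty":4.7,"tz":0,"roll":0,"jaw":1},{"tx":-1.5,"ty":4.7,"tz":0,"roll":0,"jaw":1},{"tx":-1.5,"ty":4.7,"tz":0,"roll":0,"jaw":1},{"tx":-1.5,"ty":4.7,"tz":0,"roll":0,"jaw":1}]'; python3 -m jog '[{"tx":0,"ty":0,"tz":0,"roll":0,"jaw":1},{"tx":0,"ty":0,"tz":0,"roll":0,"jaw":1}]'
python3 - <<'E'
from h import *
c,s=wcap('w2'); print(s['position'])
for t,z in [('tile',.022),('battens',0)]:
  for l in landmark_of('wrist',t)[:2]: print(t,l['p'],l['point'],onz(c,l['point'],z))
for l in trace('wrist','tile')[:2]: print(l['p'],l['bbox'],rect(c,l['pixels'],.044))
E
```

```text
time_s: 5.35
position: [0.5968, -0.0049, 0.3417]
tcp_rot: [[-0.97, 0.241, 0.0], [0.241, 0.97, -0.0], [-0.0, -0.0, -1.0]]
force: [0.4, -0.7, 0.7]
opening: 1.001
grasp_force: 0.0
time_s: 5.55
position: [0.596, -0.0058, 0.3411]
tcp_rot: [[-0.971, 0.239, -0.001], [0.239, 0.971, -0.001], [0.001, -0.001, -1.0]]
force: [0.2, -0.1, 0.9]
opening: 1.002
grasp_force: 0.0
[ 0.59601912 -0.00579309  0.34114757]
tile 0.66 [161.8, 336.6] [0.599343   0.01838523 0.022     ]
0.88 [275.6, 112.8, 126.2, 100.2] [600.   17.  167.7 119.8  72.3]
0.29 [0.0, 88.7, 168.4, 147.8] [ 518.2 -332.4  230.   202.7   76.3]
```

View pics/w2.png

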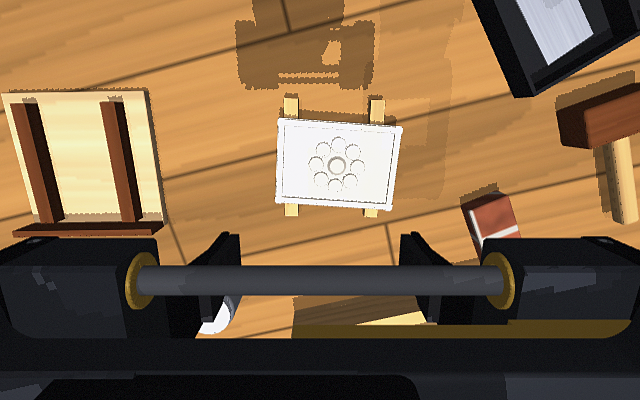

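Run:
```python
from h import *
c=capture('wrist');s=read_state();T=np.eye(4); T[:3,:3]=s['tcp_rot']; T[:3,3]=s['position'];c['cam_to_world']=T@np.array(c['tool_from_camera'])
def yaw(a,b): d=b-a; return np.degrees(np.arctan2(d[1],d[0])).round(1)
for n,a,b,z in [('batL',(96,377),(216,371),.022),('batR',(95,291),(216,291),.022),('near',(96,377),(95,291),.022),('far',(216,371),(216,291),.022),('base near',(89,150),(94,1),.015),('railL',(98,115),(222,134),.037),('railR',(103,24),(222,51),.037),('fence',(230,162),(236,13),.053)]:
    A,B=onz(c,a,z),onz(c,b,z); print(n,A.round(3),B.round(3),((A+B)/2).round(3),yaw(A,B))
im=c['img']; cv2.imwrite('pics/w2c.png',np.hstack([cv2.resize(im[80:240,0:180],None,fx=2.2,fy=3.5,interpolation=2),cv2.resize(im[80:240,260:420],None,fx=2.4,fy=3.5,interpolation=2)])[:,:,::-1])
```

```text
batL [0.525 0.09  0.022] [0.692 0.048 0.022] [0.608 0.069 0.022] -14.3
batR [ 0.495 -0.024  0.022] [ 0.663 -0.07   0.022] [ 0.579 -0.047  0.022] -15.4
near [0.525 0.09  0.022] [ 0.495 -0.024  0.022] [0.51  0.033 0.022] -104.7
far [0.692 0.048 0.022] [ 0.663 -0.07   0.022] [ 0.677 -0.011  0.022] -104.0
base near [ 0.439 -0.211  0.015] [ 0.395 -0.414  0.015] [ 0.417 -0.313  0.015] -102.2
railL [ 0.443 -0.25   0.037] [ 0.611 -0.294  0.037] [ 0.527 -0.272  0.037] -14.6
railR [ 0.419 -0.37   0.037] [ 0.581 -0.412  0.037] [ 0.5   -0.391  0.037] -14.5
fence [ 0.629 -0.249  0.053] [ 0.586 -0.46   0.053] [ 0.607 -0.355  0.053] -101.6
```

View pics/w2c.png

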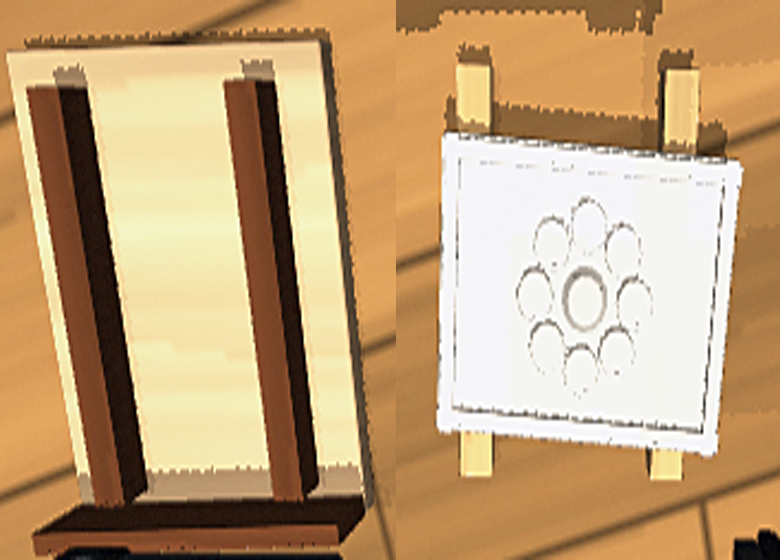

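```bash
python3 - <<'E'
from h import *
c=capture('wrist');s=read_state();T=np.eye(4); T[:3,:3]=s['tcp_rot']; T[:3,3]=s['position'];c['cam_to_world']=T@np.array(c['tool_from_camera'])
def yaw(a,b): d=b-a; return np.degrees(np.arctan2(d[1],d[0])).round(1)
for n,a,b,z in [('railL',(103,109.5),(223,131.8),.037),('railR',(105,18.9),(223,51.1),.037),('tile near',(126,402.5),(118.5,279),.044),('tile far',(208.5,392),(203,279),.044)]:
    A,B=onz(c,a,z),onz(c,b,z); print(n,A.round(3),B.round(3),((A+B)/2).round(3),yaw(A,B))
E
python3 -m jog '[{"tx":3.5,"ty":3.5,"tz":0,"roll":-0.14,"jaw":1},{"tx":2.5,"ty":4,"tz":0,"roll":-0.14,"jaw":1},{"tx":1.5,"ty":4.5,"tz":0,"roll":-0.14,"jaw":1},{"tx":0.5,"ty":4.8,"tz":0,"roll":-0.14,"jaw":1},{"tx":0,"ty":4.8,"tz":0,"roll":0,"jaw":1},{"tx":0,"ty":4.8,"tz":0,"roll":0,"jaw":1},{"tx":0,"ty":4,"tz":0,"roll":0,"jaw":1},{"tx":0,"ty":0,"tz":0,"roll":0,"jaw":0.8}]'; python3 -m jog '[{"tx":0,"ty":0,"tz":0,"roll":0,"jaw":0.7},{"tx":0,"ty":0,"tz":0,"roll":0,"jaw":0.7}]'
python3 - <<'E'
from h import *
c,s=wcap('w3'); print(s['position'])
for t,z in [('lifter',.005),('lifter_grip',.069),('tray',0),('tray_bay',.005)]:
  for l in landmark_of('wrist',t)[:2]: print(t,l['p'],l['point'],onz(c,l['point'],z))
for t,z in [('lifter',.008),('tray',.045)]:
 for l in trace('wrist',t)[:1]: print(l['p'],l['bbox'],rect(c,l['pixels'],z))
E
```

```text
railL [ 0.447 -0.26   0.037] [ 0.612 -0.298  0.037] [ 0.529 -0.279  0.037] -12.9
railR [ 0.42  -0.378  0.037] [ 0.583 -0.413  0.037] [ 0.501 -0.396  0.037] -12.1
tile near [0.57  0.112 0.044] [ 0.521 -0.045  0.044] [0.546 0.033 0.044] -107.4
tile far [0.68  0.077 0.044] [ 0.633 -0.077  0.044] [ 0.657 -0.     0.044] -106.9
time_s: 6.65
position: [0.4756, 0.3014, 0.3419]
tcp_rot: [[-0.949, -0.315, -0.0], [-0.315, 0.949, 0.002], [-0.0, 0.002, -1.0]]
force: [0.1, -1.8, 0.5]
opening: 0.963
grasp_force: 0.0
time_s: 6.85
position: [0.478, 0.2967, 0.3416]
tcp_rot: [[-0.951, -0.309, 0.0], [-0.309, 0.951, -0.001], [-0.0, -0.001, -1.0]]
force: [-0.2, -0.3, 0.0]
opening: 0.804
grasp_force: 0.0
[0.47800078 0.29667588 0.34163024]
lifter 0.64 [144.4, 347.3] [0.44114032 0.32705795 0.005     ]
lifter_grip 0.81 [130.0, 352.0] [0.41798912 0.31962188 0.069     ]
tray 0.93 [134.3, 372.3] [0.41605121 0.35783974 0.        ]
0.83 [322.1, 73.7, 47.5, 131.6] [439.5 325.4 190.   66.1  22.1]
0.81 [287.5, 27.4, 196.7, 198.7] [413.2 360.2 262.  244.9  18.1]
```

View pics/w3.png

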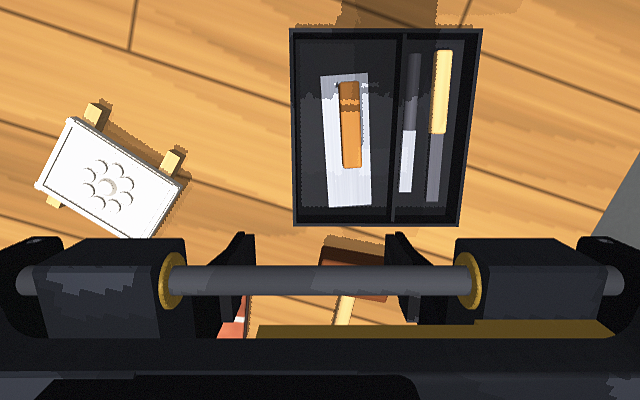

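```bash
python3 -m jog '[{"tx":0,"ty":0,"tz":0,"roll":-0.072,"jaw":0.65},{"tx":1.75,"ty":2.05,"tz":2,"roll":0,"jaw":0.65},{"tx":1.75,"ty":2.05,"tz":3,"roll":0,"jaw":0.65},{"tx":0,"ty":0,"tz":4,"roll":0,"jaw":0.65},{"tx":0,"ty":0,"tz":4,"roll":0,"jaw":0.65},{"tx":0,"ty":0,"tz":4,"roll":0,"jaw":0.65},{"tx":0,"ty":0,"tz":3,"roll":0,"jaw":0.65},{"tx":0,"ty":0,"tz":0,"roll":0,"jaw":0.65}]'
python3 - <<'E'
from h import *
c,s=wcap('w4'); print(s['position'],s['tcp_rot'][:,0])
for t,z in [('lifter',.005),('lifter_grip',.069)]:
  for l in landmark_of('wrist',t)[:1]: print(t,l['p'],l['point'],onz(c,l['point'],z))
E
```

```text
time_s: 8.0
position: [0.427, 0.3212, 0.1379]
tcp_rot: [[-0.926, -0.378, -0.008], [-0.378, 0.926, -0.004], [0.009, -0.0, -1.0]]
force: [-0.5, -0.5, 0.7]
opening: 0.648
grasp_force: 0.0
[0.42699272 0.32124201 0.13788552] [-0.92572781 -0.37807613  0.00929826]
lifter 0.75 [209.8, 321.7] [0.43675466 0.32682746 0.005     ]
lifter_grip 0.62 [209.0, 323.6] [0.41819836 0.32020398 0.069     ]
```

View pics/w4.png

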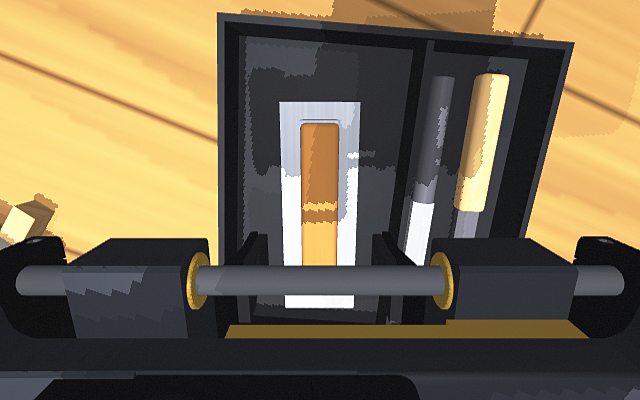

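```bash
python3 -m jog '[{"tx":0,"ty":0,"tz":3,"roll":0,"jaw":0.65},{"tx":0,"ty":0,"tz":2.5,"roll":0,"jaw":0.65},{"tx":0,"ty":0,"tz":1.2,"roll":0,"jaw":0.65},{"tx":0,"ty":0,"tz":0.5,"roll":0,"jaw":0.65},{"tx":0,"ty":0,"tz":0,"roll":0,"jaw":0.65},{"tx":0,"ty":0,"tz":0,"roll":0,"jaw":0.3},{"tx":0,"ty":0,"tz":0,"roll":0,"jaw":0},{"tx":0,"ty":0,"tz":0,"roll":0,"jaw":0}]'; python3 -m jog '[{"tx":0,"ty":0,"tz":0,"roll":0,"jaw":0},{"tx":0,"ty":0,"tz":0,"roll":0,"jaw":0},{"tx":0,"ty":0,"tz":0,"roll":0,"jaw":0}]'
```

```text
time_s: 8.95
position: [0.43, 0.323, 0.0704]
tcp_rot: [[-0.926, -0.379, 0.001], [-0.379, 0.926, 0.001], [-0.002, 0.0, -1.0]]
force: [-0.8, 0.1, 0.5]
opening: 0.463
grasp_force: 0.0
time_s: 9.25
position: [0.4297, 0.3227, 0.0698]
tcp_rot: [[-0.926, -0.379, 0.0], [-0.379, 0.926, 0.0], [-0.0, -0.0, -1.0]]
force: [0.7, -0.7, 2.7]
opening: 0.274
grasp_force: 30.0
```

```bash
python3 -m jog '[{"tx":0,"ty":0,"tz":-0.5,"roll":0,"jaw":0},{"tx":0,"ty":0,"tz":-1.5,"roll":0,"jaw":0},{"tx":0,"ty":0,"tz":-2,"roll":0,"jaw":0},{"tx":0,"ty":0,"tz":-3,"roll":0,"jaw":0},{"tx":0,"ty":0,"tz":-3,"roll":0,"jaw":0},{"tx":0,"ty":0,"tz":-2,"roll":0,"jaw":0},{"tx":0,"ty":0,"tz":-1,"roll":0,"jaw":0},{"tx":0,"ty":0,"tz":0,"roll":0,"jaw":0}]'; python3 -m jog '[{"tx":0,"ty":0,"tz":0,"roll":0.086,"jaw":0},{"tx":0,"ty":0,"tz":0,"roll":0.086,"jaw":0},{"tx":0,"ty":0,"tz":0,"roll":0.086,"jaw":0},{"tx":0,"ty":0,"tz":0,"roll":0.086,"jaw":0},{"tx":0,"ty":0,"tz":0,"roll":0.086,"jaw":0},{"tx":0,"ty":0,"tz":0,"roll":0.086,"jaw":0},{"tx":0,"ty":0,"tz":0,"roll":0.086,"jaw":0},{"tx":0,"ty":0,"tz":0,"roll":0.086,"jaw":0}]';python3 -m jog '[{"tx":-0.5,"ty":-2.5,"tz":0,"roll":0,"jaw":0},{"tx":-0.6,"ty":-3.5,"tz":0,"roll":0,"jaw":0},{"tx":-0.6,"ty":-3.5,"tz":0,"roll":0,"jaw":0},{"tx":-0.7,"ty":-4,"tz":0,"roll":0,"jaw":0},{"tx":-0.6,"ty":-4,"tz":0,"roll":0,"jaw":0},{"tx":-0.6,"ty":-3.5,"tz":0,"roll":0,"jaw":0},{"tx":-0.6,"ty":-2.6,"tz":0,"roll":0,"jaw":0},{"tx":-0.2,"ty":-1,"tz":0,"roll":0,"jaw":0}]'; python3 -m jog '[{"tx":0,"ty":0,"tz":0,"roll":0,"jaw":0},{"tx":0,"ty":0,"tz":0,"roll":0,"jaw":0},{"tx":0,"ty":0,"tz":0,"roll":0,"jaw":0}]'
python3 - <<'E'
from h import *
s=read_state();p=np.array(s['position']);R=s['tcp_rot'];print(p,np.degrees(np.arctan2(-R[1,0],-R[0,0])),s['opening'],s['grasp_force'],s['moment'])
for n in ['top','scene']:
    c=save(n,n+'1')
    for t,z in [('lifter',p[2]-.065),('lifter_grip',p[2]),('tile',.022)]:
        for l in landmark_of(n,t)[:1]: print(t,l['p'],l['point'],onz(c,l['point'],z))
    for t,z in [('lifter',p[2]-.062)]:
      for l in trace(n,t)[:1]: print(l['p'],l['bbox'],rect(c,l['pixels'],z))
a=cv2.imread('pics/top1.png')[190:340,230:430];b=cv2.imread('pics/scene1.png')[110:260,280:480]
cv2.imwrite('pics/c1.png',np.hstack([cv2.resize(a,(400,400)),cv2.resize(b,(400,400))]))
E
```

```text
time_s: 10.05
position: [0.4299, 0.323, 0.2006]
tcp_rot: [[-0.926, -0.379, 0.002], [-0.379, 0.926, 0.001], [-0.002, 0.0, -1.0]]
force: [0.4, 0.0, -2.9]
opening: 0.276
grasp_force: 30.0
time_s: 10.85
position: [0.4284, 0.3222, 0.1976]
tcp_rot: [[-0.954, 0.299, -0.004], [0.299, 0.954, -0.002], [0.003, -0.003, -1.0]]
force: [0.6, 0.4, -3.1]
opening: 0.274
grasp_force: 30.0
time_s: 11.65
position: [0.3977, 0.0729, 0.1985]
tcp_rot: [[-0.955, 0.298, -0.003], [0.298, 0.955, -0.0], [0.003, -0.001, -1.0]]
force: [-0.5, 0.7, -2.9]
opening: 0.277
grasp_force: 30.0
time_s: 11.95
position: [0.3989, 0.0757, 0.1993]
tcp_rot: [[-0.956, 0.294, -0.0], [0.294, 0.956, 0.0], [0.001, 0.0, -1.0]]
force: [0.2, 0.2, -2.1]
opening: 0.275
grasp_force: 30.0
[0.39888317 0.07565176 0.19928888] -17.108605280305948 0.27456089352451263 29.99424923211336 [ 0.00771936 -0.13423057  0.0031197 ]
lifter 0.76 [278.6, 317.9] [0.41216815 0.06819531 0.13428888]
lifter_grip 0.42 [291.3, 173.5] [0.39613888 0.37715786 0.19928888]
tile 0.62 [204.8, 337.9] [0.59690457 0.01163841 0.022     ]
0.56 [305.9, 236.9, 33.1, 36.9] [464.7  57.7  72.6  68.  -17.5]
lifter 0.87 [154.2, 359.7] [0.41069449 0.06692079 0.13428888]
lifter_grip 0.87 [135.8, 366.4] [0.40447595 0.08095792 0.19928888]
tile 0.97 [205.8, 306.9] [0.59332969 0.01396599 0.022     ]
0.72 [332.6, 129.5, 56.7, 42.2] [384.6  76.  251.8  93.2  -6.7]
```

View pics/c1.png

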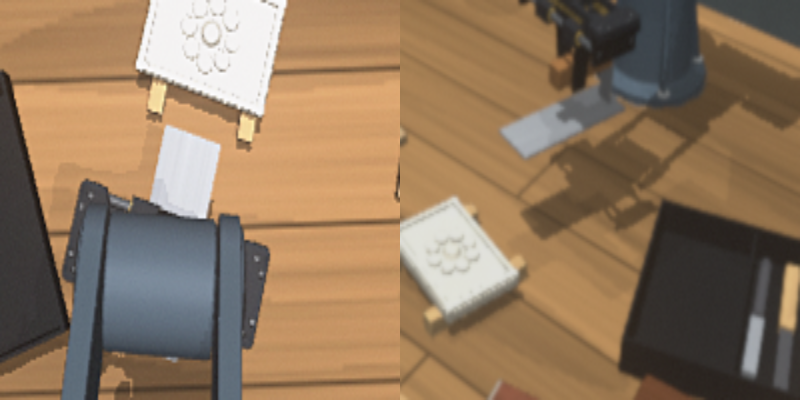

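```bash
python3 -m jog '[{"tx":0,"ty":0,"tz":1.5,"roll":0,"jaw":0},{"tx":0,"ty":0,"tz":3,"roll":0,"jaw":0},{"tx":0,"ty":0,"tz":3,"roll":0,"jaw":0},{"tx":0,"ty":0,"tz":2.5,"roll":0,"jaw":0},{"tx":0,"ty":0,"tz":1.5,"roll":0,"jaw":0},{"tx":0,"ty":0,"tz":1.1,"roll":0,"jaw":0},{"tx":0,"ty":0,"tz":0,"roll":0,"jaw":0},{"tx":0,"ty":0,"tz":0,"roll":0,"jaw":0}]'
python3 - <<'E'
from h import *
s=read_state();p=np.array(s['position']);R=s['tcp_rot'];print(p,np.degrees(np.arctan2(-R[1,0],-R[0,0])),s['force'],s['moment'])
c=save('top','top2')
m=trace('top','lifter')[0]; print(m['p'],m['bbox'],rect(c,m['pixels'],p[2]-.062))
c=save('scene','scene2'); m=trace('scene','lifter')[0]; print(m['p'],m['bbox']);ys,xs=np.where(m['pixels'])
# extreme front corners in scene and where expected
T=np.linalg.inv(c['cam_to_world']);f=200/np.tan(np.radians(c['vertical_fov']/2))
u=-R[:2,0];v=R[:2,1]
for a,b in [(.105,.033),(.105,-.033),(-.085,.033)]:
    for dz in (0,.005):
        P=T@np.r_[p[:2]+a*u+b*v,p[2]-.062+dz,1]; print(a,b,dz,'col',c['cx']+f*P[0]/-P[2],'row',c['cy']-f*P[1]/-P[2])
i=ys.argmax();print('lowest',xs[i],ys[i]);i=xs.argmin();print('leftmost',xs[i],ys[i])
E
```

```text
time_s: 13.25
position: [0.3993, 0.0746, 0.0736]
tcp_rot: [[-0.955, 0.295, 0.0], [0.295, 0.955, 0.0], [-0.0, 0.0, -1.0]]
force: [-0.5, 0.9, -2.2]
opening: 0.275
grasp_force: 30.0
[0.39931052 0.07464935 0.07361167] -17.184824744964637 [-0.45347383  0.93115354 -2.1973924 ] [ 0.07745223 -0.19057978  0.03187765]
0.9 [307.1, 240.0, 32.9, 30.8] [466.8  56.3  71.   68.5 -16. ]
0.61 [330.9, 166.1, 54.0, 37.7]
0.105 0.033 0 col 340.51607812329536 row 203.31793458192053
0.105 0.033 0.005 col 340.58615268634946 row 201.99465951455096
0.105 -0.033 0 col 327.898466117224 row 192.40229080518054
0.105 -0.033 0.005 col 327.9403401623809 row 191.09628445482593
-0.085 0.033 0 col 388.5474366380404 row 183.4782809431709
-0.085 0.033 0.005 col 388.70965725889675 row 182.19391286828045
lowest 339 203
leftmost 329 193
```

```bash
python3 -m jog '[{"tx":-1.5,"ty":0,"tz":0,"roll":0,"jaw":0},{"tx":-2,"ty":0,"tz":0,"roll":0,"jaw":0},{"tx":-2,"ty":0,"tz":0,"roll":0,"jaw":0},{"tx":-2,"ty":0,"tz":0,"roll":0,"jaw":0},{"tx":-1.5,"ty":0,"tz":0,"roll":0,"jaw":0},{"tx":0,"ty":0,"tz":0,"roll":0,"jaw":0}]'; python3 -m jog '[{"tx":-1.5,"ty":0,"tz":0,"roll":0,"jaw":0},{"tx":-2,"ty":0,"tz":0,"roll":0,"jaw":0},{"tx":-2,"ty":0,"tz":0,"roll":0,"jaw":0},{"tx":-2,"ty":0,"tz":0,"roll":0,"jaw":0},{"tx":-1.5,"ty":0,"tz":0,"roll":0,"jaw":0},{"tx":-0.5,"ty":0,"tz":0,"roll":0,"jaw":0},{"tx":0,"ty":0,"tz":0,"roll":0,"jaw":0},{"tx":0,"ty":0,"tz":0,"roll":0,"jaw":0}]'
cat > chk.py <<'E'
from h import *
s=read_state();p=np.array(s['position']);R=s['tcp_rot'];print(p,np.degrees(np.arctan2(-R[1,0],-R[0,0])),s['force'],s['moment'])
import sys
z=float(sys.argv[1])
for n in ['top','scene']:
    c=save(n,n+sys.argv[2])
    for l in landmark_of(n,'tile')[:1]: print(n,'tile',l['p'],onz(c,l['point'],z+.02))
    for l in trace(n,'tile')[:1]: print(n,l['p'],l['bbox'],rect(c,l['pixels'],z+.022))
E
python3 chk.py .022 3
```

```text
time_s: 14.05
position: [0.4883, 0.0473, 0.0744]
tcp_rot: [[-0.955, 0.296, 0.006], [0.296, 0.955, -0.001], [-0.006, 0.001, -1.0]]
force: [0.2, 0.4, -2.8]
opening: 0.269
grasp_force: 30.0
time_s: 14.85
position: [0.5737, 0.0207, 0.0733]
tcp_rot: [[-0.955, 0.295, -0.003], [0.295, 0.955, 0.001], [0.003, -0.0, -1.0]]
force: [-0.1, -0.5, -2.7]
opening: 0.273
grasp_force: 30.0
[0.57365925 0.02067653 0.07328757] -17.163183359007075 [-0.13187642 -0.45036817 -2.67215663] [ 0.08675174 -0.17381439  0.04645708]
scene tile 0.62 [0.61630772 0.02721909 0.042     ]
scene 0.74 [275.7, 183.2, 61.7, 49.7] [617.6  28.1 183.2 125.4  72.9]
```

```bash
python3 -m jog '[{"tx":0,"ty":0,"tz":-0.4,"roll":0,"jaw":0},{"tx":0,"ty":0,"tz":-0.4,"roll":0,"jaw":0},{"tx":0,"ty":0,"tz":-0.3,"roll":0,"jaw":0},{"tx":0,"ty":0,"tz":-0.3,"roll":0,"jaw":0},{"tx":0,"ty":0,"tz":-0.3,"roll":0,"jaw":0},{"tx":0,"ty":0,"tz":-0.3,"roll":0,"jaw":0},{"tx":0,"ty":0,"tz":0,"roll":0,"jaw":0},{"tx":0,"ty":0,"tz":0,"roll":0,"jaw":0}]'; python3 chk.py .030 4
```

```text
time_s: 15.95
position: [0.5756, 0.0201, 0.0935]
tcp_rot: [[-0.955, 0.295, -0.0], [0.295, 0.955, 0.0], [0.0, -0.0, -1.0]]
force: [-0.0, 0.1, -6.8]
opening: 0.272
grasp_force: 30.0
[0.57560762 0.02008992 0.09348559] -17.17925579881287 [-0.02845997  0.11971434 -6.79877535] [ 0.0941895  -0.05515303  0.01528403]
top 0.57 [178.5, 252.0, 4.8, 13.1] [467.  416.1  24.6  18.1  15. ]
scene tile 0.87 [0.61433036 0.02894412 0.05      ]
scene 0.65 [275.4, 183.0, 64.6, 44.8] [614.1  28.5 184.1 126.9  72.1]
```

```bash
python3 -m jog '[{"tx":0,"ty":0,"tz":-0.4,"roll":0,"jaw":0},{"tx":0,"ty":0,"tz":-0.8,"roll":-0.01,"jaw":0},{"tx":0,"ty":0,"tz":-1.2,"roll":-0.02,"jaw":0},{"tx":0,"ty":0,"tz":-1.5,"roll":-0.02,"jaw":0},{"tx":0,"ty":0,"tz":-1.3,"roll":-0.02,"jaw":0},{"tx":0,"ty":0,"tz":-0.9,"roll":-0.009,"jaw":0},{"tx":0,"ty":0,"tz":-0.4,"roll":0,"jaw":0},{"tx":0,"ty":-0.6,"tz":0,"roll":0,"jaw":0}]'; python3 -m jog '[{"tx":0.05,"ty":-1.2,"tz":0,"roll":0,"jaw":0},{"tx":0.05,"ty":-1.8,"tz":0,"roll":0,"jaw":0},{"tx":0.05,"ty":-2.2,"tz":0,"roll":0,"jaw":0},{"tx":0.05,"ty":-2.5,"tz":0,"roll":0,"jaw":0},{"tx":0.05,"ty":-2.5,"tz":0,"roll":0,"jaw":0},{"tx":0.05,"ty":-2.5,"tz":0,"roll":0,"jaw":0},{"tx":0.05,"ty":-2.5,"tz":0,"roll":0,"jaw":0},{"tx":0.05,"ty":-2.5,"tz":0,"roll":0,"jaw":0}]';  python3 -m jog '[{"tx":0.05,"ty":-2.5,"tz":0,"roll":0,"jaw":0},{"tx":0.05,"ty":-2.5,"tz":0,"roll":0,"jaw":0},{"tx":0.05,"ty":-2.5,"tz":0,"roll":0,"jaw":0},{"tx":0.05,"ty":-2.5,"tz":0,"roll":0,"jaw":0},{"tx":0.05,"ty":-2.5,"tz":0,"roll":0,"jaw":0},{"tx":0.05,"ty":-2.2,"tz":0,"roll":0,"jaw":0},{"tx":0.05,"ty":-1.8,"tz":0,"roll":0,"jaw":0},{"tx":0.05,"ty":-1.2,"tz":0,"roll":0,"jaw":0}]';  python3 -m jog '[{"tx":0,"ty":-0.5,"tz":0,"roll":0,"jaw":0},{"tx":0,"ty":0,"tz":0,"roll":0,"jaw":0},{"tx":0,"ty":0,"tz":0,"roll":0,"jaw":0}]'
cat > sil.py <<'E'
# fit the tile (centre, yaw) at underside height z to its traced masks, by projecting its top corners
from h import *
import sys
from scipy.optimize import minimize
s=read_state();p=np.array(s['position']);R=s['tcp_rot'];print(p.round(4),np.degrees(np.arctan2(-R[1,0],-R[0,0])).round(2),s['force'],s['moment'])
z=float(sys.argv[1]); x0=np.array([float(a) for a in sys.argv[2:5]])
def proj(c,P):
    T=np.linalg.inv(c['cam_to_world']);f=200/np.tan(np.radians(c['vertical_fov']/2))
    Q=P@T[:3,:3].T+T[:3,3]; return np.c_[c['cx']+f*Q[:,0]/-Q[:,2],c['cy']-f*Q[:,1]/-Q[:,2]]
def hull(c,q):
    a=np.radians(q[2]);u=np.array([np.cos(a),np.sin(a)]);v=np.array([-u[1],u[0]])
    P=np.array([np.r_[q[:2]+i*.06*u+j*.085*v,z+k] for i in(-1,1) for j in(-1,1) for k in(0,.022)])
    m=np.zeros((1600,2560),np.uint8); cv2.fillConvexPoly(m,cv2.convexHull(np.round((proj(c,P)+.5)*4).astype(np.int32)),1); return m>0
for n in sys.argv[5:]:
    if n=='wrist': c,_=wcap('s_wrist%.0f'%(s['time_s']*100))
    else: c=save(n,'s_%s%.0f'%(n,s['time_s']*100))
    t=trace(n,'tile')
    if not t: print(n,'none'); continue
    m=np.kron(t[0]['pixels'],np.ones((4,4)))>0
    def cost(q):
        h=hull(c,q); return ((m&~h).sum()*1.0+(h&~m).sum()*.3)/16
    r=min((minimize(cost,x0,method='Nelder-Mead',options=dict(initial_simplex=x0+np.array([[0,0,0],[k*.01,0,0],[0,k*.01,0],[0,0,k*4]]),xatol=1e-4)) for k in(1,-1)),key=lambda r:r.fun)
    print(n,round(t[0]['p'],2),t[0]['bbox'],'area',m.sum()/16,'fit',r.x.round(4),r.fun.round(1),'cost at guess',round(cost(x0),1))
E
python3 sil.py .098 .5125 -.3362 -12.7 scene top wrist
```

```text
time_s: 17.05
position: [0.5747, 0.0146, 0.1594]
tcp_rot: [[-0.976, 0.218, 0.002], [0.218, 0.976, 0.0], [-0.002, 0.0, -1.0]]
force: [0.2, -0.5, -7.5]
opening: 0.271
grasp_force: 30.0
time_s: 17.85
position: [0.5303, -0.1593, 0.1577]
tcp_rot: [[-0.976, 0.22, -0.002], [0.22, 0.976, 0.0], [0.002, 0.0, -1.0]]
force: [1.0, -0.0, -5.7]
opening: 0.273
grasp_force: 30.0
time_s: 18.65
position: [0.4879, -0.3312, 0.1579]
tcp_rot: [[-0.975, 0.22, -0.001], [0.22, 0.975, 0.0], [0.001, 0.0, -1.0]]
force: [-0.0, 0.7, -7.4]
opening: 0.273
grasp_force: 30.0
time_s: 18.95
position: [0.4878, -0.3332, 0.1583]
tcp_rot: [[-0.976, 0.219, -0.001], [0.219, 0.976, 0.001], [0.001, 0.001, -1.0]]
force: [0.2, -0.2, -7.5]
opening: 0.276
grasp_force: 30.0
[ 0.4878 -0.3332  0.1583] -12.63 [ 0.19636282 -0.19749151 -7.48288304] [ 0.07035273 -0.06334002  0.01225161]
scene 0.83 [214.6, 118.3, 55.1, 34.2] area 1056.0 fit [  0.5198  -0.3332 -15.3494] 64.8 cost at guess 112.4
top 0.8 [448.8, 201.8, 72.5, 59.0] area 1715.0 fit [  0.5146  -0.3262 -12.6071] 667.6 cost at guess 845.6
wrist 0.73 [185.8, 169.7, 284.5, 161.0] area 14384.0 fit [  0.5137  -0.3343 -12.9175] 10589.4 cost at guess 10631.2
```

```bash
python3 -m jog '[{"tx":0,"ty":-0.1,"tz":0.5,"roll":0,"jaw":0},{"tx":0,"ty":0,"tz":1,"roll":0,"jaw":0},{"tx":0,"ty":0,"tz":1.3,"roll":0,"jaw":0},{"tx":0,"ty":0,"tz":1.2,"roll":0,"jaw":0},{"tx":0,"ty":0,"tz":0.8,"roll":0,"jaw":0},{"tx":0,"ty":0,"tz":0.4,"roll":0,"jaw":0},{"tx":0,"ty":0,"tz":0,"roll":0,"jaw":0},{"tx":0,"ty":0,"tz":0,"roll":0,"jaw":0}]'; python3 sil.py .043 .5125 -.3362 -12.7 scene top wrist
```

```text
time_s: 20.05
position: [0.488, -0.3355, 0.1066]
tcp_rot: [[-0.976, 0.219, 0.0], [0.219, 0.976, -0.0], [-0.0, -0.0, -1.0]]
force: [1.2, 0.4, -6.7]
opening: 0.276
grasp_force: 30.0
[ 0.488  -0.3355  0.1066] -12.65 [ 1.22290163  0.35197382 -6.66416081] [ 0.07629496 -0.14177831  0.00947993]
scene 0.85 [214.5, 132.1, 56.1, 34.1] area 1050.0 fit [  0.5169  -0.3364 -13.4061] 59.9 cost at guess 71.3
top 0.56 [444.3, 206.0, 66.8, 49.5] area 1182.0 fit [  0.5158  -0.3223 -12.7879] 694.5 cost at guess 725.8
wrist 0.55 [185.2, 170.1, 286.4, 158.0] area 14570.0 fit [  0.5139  -0.3371 -13.1187] 10023.5 cost at guess 10106.7
```

```bash
python3 -m jog '[{"tx":0.1,"ty":0,"tz":0.2,"roll":0,"jaw":0},{"tx":0,"ty":0,"tz":0.2,"roll":0,"jaw":0},{"tx":0,"ty":0,"tz":0.2,"roll":0,"jaw":0},{"tx":0,"ty":0,"tz":0.2,"roll":0,"jaw":0},{"tx":0,"ty":0,"tz":0.2,"roll":0,"jaw":0},{"tx":0,"ty":0,"tz":0.2,"roll":0,"jaw":0},{"tx":0,"ty":0,"tz":0.2,"roll":0,"jaw":0},{"tx":0,"ty":0,"tz":0.1,"roll":0,"jaw":0}]'; python3 -m jog '[{"tx":0,"ty":0,"tz":0.1,"roll":0,"jaw":0},{"tx":0,"ty":0,"tz":0,"roll":0,"jaw":0},{"tx":0,"ty":0,"tz":0,"roll":0,"jaw":0}]'
```

```text
time_s: 21.15
position: [0.4869, -0.3352, 0.0916]
tcp_rot: [[-0.976, 0.219, 0.0], [0.219, 0.976, -0.0], [-0.0, -0.0, -1.0]]
force: [0.5, 0.1, -3.7]
opening: 0.273
grasp_force: 30.0
time_s: 21.45
position: [0.4868, -0.3351, 0.0906]
tcp_rot: [[-0.976, 0.219, 0.0], [0.219, 0.976, -0.0], [-0.0, -0.0, -1.0]]
force: [-0.5, -0.4, -3.3]
opening: 0.271
grasp_force: 30.0
```

```bash
python3 -m jog '[{"tx":0.5,"ty":0,"tz":0,"roll":0,"jaw":0},{"tx":1,"ty":0,"tz":0,"roll":0,"jaw":0},{"tx":1.5,"ty":0,"tz":0,"roll":0,"jaw":0},{"tx":2,"ty":0,"tz":0,"roll":0,"jaw":0},{"tx":2,"ty":0,"tz":0,"roll":0,"jaw":0},{"tx":2,"ty":0,"tz":0,"roll":0,"jaw":0}]'; python3 -m jog '[{"tx":2.5,"ty":0,"tz":0,"roll":0,"jaw":0},{"tx":2.5,"ty":0,"tz":0,"roll":0,"jaw":0},{"tx":2.5,"ty":0,"tz":0,"roll":0,"jaw":0},{"tx":2,"ty":0,"tz":0,"roll":0,"jaw":0},{"tx":0.6,"ty":0,"tz":0,"roll":0,"jaw":0},{"tx":0,"ty":0,"tz":0,"roll":0,"jaw":0},{"tx":0,"ty":0,"tz":0,"roll":0,"jaw":0}]'; python3 sil.py .037 .5125 -.3362 -12.7 scene top; python3 -c "
import cv2,glob,numpy as np
f=lambda n:sorted(glob.glob('pics/s_%s*.png'%n))[-1]
a=cv2.imread(f('top'))[175:295,415:535];b=cv2.imread(f('scene'))[120:190,190:290]
cv2.imwrite('pics/c2.png',np.hstack([cv2.resize(a,(400,400),interpolation=2),cv2.resize(b,(400,280),interpolation=2,).copy() if 0 else cv2.copyMakeBorder(cv2.resize(b,(400,280),interpolation=2),60,60,0,0,0)]))"
```

```text
time_s: 22.05
position: [0.3974, -0.3147, 0.0907]
tcp_rot: [[-0.976, 0.219, -0.001], [0.219, 0.976, 0.0], [0.001, 0.0, -1.0]]
force: [-0.1, 0.9, -2.7]
opening: 0.27
grasp_force: 30.0
time_s: 22.75
position: [0.3012, -0.2943, 0.0908]
tcp_rot: [[-0.976, 0.219, 0.001], [0.219, 0.976, -0.002], [-0.002, -0.002, -1.0]]
force: [-0.4, -1.1, -2.2]
opening: 0.27
grasp_force: 30.0
[ 0.3012 -0.2943  0.0908] -12.67 [-0.42829252 -1.09736946 -2.23313459] [ 0.0655082  -0.23254022  0.02106428]
scene 0.83 [215.1, 131.7, 52.9, 37.0] area 1140.0 fit [  0.5174  -0.3338 -13.8933] 34.8 cost at guess 51.4
top 0.82 [441.0, 205.5, 73.7, 59.9] area 3320.0 fit [  0.5124  -0.3301 -13.2962] 48.9 cost at guess 120.1
```

View pics/c2.png

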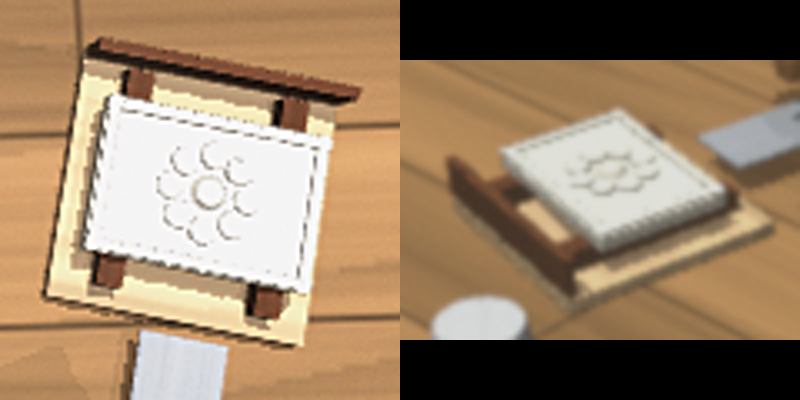

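Run:
```python
from h import *
c=capture('top')
W=lambda x,y,z: onz(c,(y/3.3333+175-.35,x/3.3333+415-.35),z)[:2]
yaw=lambda d: np.degrees(np.arctan2(d[1],d[0])).round(2)
tl,tr,br,bl=[W(*q,.057) for q in[(112,97),(330,142),(303,290),(85,247)]]
print('tile',(tl+tr+br+bl)/4,yaw(tl-tr)-90,yaw(bl-br)-90,yaw(tl-bl),yaw(tr-br))
L1,L2=W(141,72,.037),W(108,288,.037);R1,R2=W(292,102,.037),W(266,319,.037)
print('rails',(L1+L2+R1+R2)/4,yaw(L1-L2),yaw(R1-R2),yaw(L1-R1)-90,yaw(L2-R2)-90)
a,b=W(46,297,.015),W(302,346,.015);y=yaw(a-b)-90; print('base near',(a+b)/2+.1*np.array([np.cos(np.radians(y)),np.sin(np.radians(y))]),y,np.linalg.norm(a-b))
a,b=W(90,57,.053),W(356,103,.053);print('fence inner', (a+b)/2, yaw(a-b)-90)
# colour mask of tile and rails to check
```

```text
tile [ 0.51168878 -0.33139364] -13.590000000000003 -12.829999999999998 -14.03 -15.34
rails [ 0.51250456 -0.33453869] -12.68 -11.71 -13.200000000000003 -12.719999999999999
base near [ 0.51418273 -0.33470054] -12.420000000000002 0.19813308798746648
fence inner [ 0.59783949 -0.35135346] -11.739999999999995
```

```bash
python3 -m jog '[{"tx":0,"ty":0,"tz":-1,"roll":0,"jaw":0},{"tx":0,"ty":0,"tz":-2.5,"roll":0,"jaw":0},{"tx":0,"ty":0,"tz":-3,"roll":-0.08,"jaw":0},{"tx":0,"ty":0,"tz":-2.5,"roll":-0.1,"jaw":0},{"tx":0,"ty":0,"tz":-1.5,"roll":-0.1,"jaw":0},{"tx":0,"ty":0,"tz":-0.5,"roll":-0.1,"jaw":0},{"tx":0,"ty":0,"tz":0,"roll":-0.1,"jaw":0},{"tx":0,"ty":0,"tz":0,"roll":-0.055,"jaw":0}]'; python3 -m jog '[{"tx":-2,"ty":0.6,"tz":0,"roll":0,"jaw":0},{"tx":-3.5,"ty":1.2,"tz":0,"roll":0,"jaw":0},{"tx":-4,"ty":1.2,"tz":0,"roll":0,"jaw":0},{"tx":-4,"ty":1.2,"tz":0,"roll":0,"jaw":0},{"tx":-2.9,"ty":1,"tz":0,"roll":0,"jaw":0},{"tx":-1.2,"ty":2,"tz":0,"roll":0,"jaw":0},{"tx":-1.2,"ty":4,"tz":0,"roll":0,"jaw":0},{"tx":-1.2,"ty":4,"tz":0,"roll":0,"jaw":0}]'; python3 -m jog '[{"tx":-1.2,"ty":4.5,"tz":0,"roll":0,"jaw":0},{"tx":-1.2,"ty":4.5,"tz":0,"roll":0,"jaw":0},{"tx":-1.2,"ty":4.5,"tz":0,"roll":0,"jaw":0},{"tx":-1.2,"ty":4.5,"tz":0,"roll":0,"jaw":0},{"tx":-1.2,"ty":4.5,"tz":0,"roll":0,"jaw":0},{"tx":-1.2,"ty":4.5,"tz":0,"roll":0,"jaw":0},{"tx":-1.1,"ty":4.5,"tz":0,"roll":0,"jaw":0},{"tx":-1.1,"ty":4.5,"tz":0,"roll":0,"jaw":0}]';python3 -m jog '[{"tx":-0.6,"ty":2,"tz":0,"roll":0,"jaw":0},{"tx":-0.2,"ty":1,"tz":0,"roll":0,"jaw":0},{"tx":0,"ty":0,"tz":0,"roll":0,"jaw":0},{"tx":0,"ty":0,"tz":0,"roll":0,"jaw":0}]'
```

```text
time_s: 23.8
position: [0.3095, -0.2873, 0.2012]
tcp_rot: [[-0.955, -0.296, -0.017], [-0.296, 0.955, -0.013], [0.02, -0.007, -1.0]]
force: [0.6, -0.2, -3.2]
opening: 0.27
grasp_force: 30.0
time_s: 24.6
position: [0.4556, -0.0812, 0.1958]
tcp_rot: [[-0.955, -0.296, -0.017], [-0.296, 0.955, -0.011], [0.019, -0.005, -1.0]]
force: [0.2, 0.2, -2.0]
opening: 0.275
grasp_force: 30.0
time_s: 25.4
position: [0.4375, 0.291, 0.1922]
tcp_rot: [[-0.955, -0.298, -0.017], [-0.297, 0.955, -0.011], [0.019, -0.006, -1.0]]
force: [1.1, -0.2, -2.7]
opening: 0.271
grasp_force: 30.0
time_s: 25.8
position: [0.4367, 0.3189, 0.1913]
tcp_rot: [[-0.955, -0.297, -0.018], [-0.297, 0.955, -0.012], [0.021, -0.006, -1.0]]
force: [-0.0, -0.1, -2.7]
opening: 0.271
grasp_force: 30.0
```

```bash
python3 -m jog '[{"tx":0.7,"ty":0.1,"tz":1,"roll":0,"jaw":0},{"tx":0.6,"ty":0.1,"tz":2,"roll":0,"jaw":0},{"tx":0,"ty":0,"tz":2.5,"roll":0,"jaw":0},{"tx":0,"ty":0,"tz":2.5,"roll":0,"jaw":0},{"tx":0,"ty":0,"tz":2,"roll":0,"jaw":0},{"tx":0,"ty":0,"tz":1.3,"roll":0,"jaw":0},{"tx":0,"ty":0,"tz":0,"roll":0,"jaw":0},{"tx":0,"ty":0,"tz":0,"roll":0,"jaw":0}]'
python3 - <<'E'
from h import *
for n in('scene','top'):
    c=save(n,n+'5'); 
    for t in trace(n,'lifter')[:1]: print(n,t['p'],t['bbox'],rect(c,t['pixels'],.018))
E
```

```text
time_s: 26.6
position: [0.4228, 0.3163, 0.079]
tcp_rot: [[-0.955, -0.296, -0.016], [-0.296, 0.955, -0.011], [0.019, -0.006, -1.0]]
force: [0.5, 0.4, -2.9]
opening: 0.274
grasp_force: 30.0
scene 0.73 [408.1, 184.8, 34.2, 61.9] [406.2 310.2 243.7  69.9  16.1]
top 0.58 [197.0, 233.5, 45.1, 79.5] [368.9 301.7  66.4  57.1 -71.5]
```

```bash
python3 -m jog '[{"tx":0,"ty":0,"tz":0.3,"roll":0,"jaw":0},{"tx":0,"ty":0,"tz":0.2,"roll":0,"jaw":0},{"tx":0,"ty":0,"tz":0.1,"roll":0,"jaw":0},{"tx":0,"ty":0,"tz":0,"roll":0,"jaw":0}]';python3 -m jog '[{"tx":0,"ty":0,"tz":0.1,"roll":0,"jaw":0},{"tx":0,"ty":0,"tz":0.1,"roll":0,"jaw":0},{"tx":0,"ty":0,"tz":0,"roll":0,"jaw":0}]'
```

```text
time_s: 27.2
position: [0.4219, 0.3168, 0.0724]
tcp_rot: [[-0.955, -0.297, -0.017], [-0.297, 0.955, -0.011], [0.02, -0.006, -1.0]]
force: [-0.5, 0.9, -3.0]
opening: 0.273
grasp_force: 30.0
time_s: 27.5
position: [0.4218, 0.3166, 0.0707]
tcp_rot: [[-0.955, -0.297, -0.017], [-0.297, 0.955, -0.011], [0.02, -0.006, -1.0]]
force: [-1.5, -1.1, 0.4]
opening: 0.277
grasp_force: 30.0
```

```bash
python3 -m jog '[{"tx":0,"ty":0,"tz":0.05,"roll":0,"jaw":0},{"tx":0,"ty":0,"tz":0,"roll":0,"jaw":0.32},{"tx":0,"ty":0,"tz":0,"roll":0,"jaw":0.4},{"tx":0,"ty":0,"tz":0,"roll":0,"jaw":0.6},{"tx":0,"ty":0,"tz":0,"roll":0,"jaw":0.65},{"tx":0,"ty":0,"tz":0,"roll":0,"jaw":0.65},{"tx":0,"ty":0,"tz":0,"roll":0,"jaw":0.65},{"tx":0,"ty":0,"tz":0,"roll":0,"jaw":0.65}]'; python3 -m jog '[{"tx":0,"ty":0,"tz":-1,"roll":0,"jaw":0.65},{"tx":0,"ty":0,"tz":-2,"roll":0,"jaw":0.65},{"tx":0,"ty":0,"tz":-3,"roll":0,"jaw":0.65},{"tx":0,"ty":0,"tz":-4,"roll":0,"jaw":0.65},{"tx":0,"ty":0,"tz":-4,"roll":0,"jaw":0.65},{"tx":0,"ty":0,"tz":-4,"roll":0,"jaw":0.65},{"tx":0,"ty":-3,"tz":-2,"roll":0,"jaw":0.65},{"tx":0,"ty":-4,"tz":0,"roll":0,"jaw":0.65}]'; python3 -m jog '[{"tx":0,"ty":-4,"tz":0,"roll":0,"jaw":0.65},{"tx":0,"ty":-4,"tz":0,"roll":0,"jaw":0.65},{"tx":0,"ty":-4,"tz":0,"roll":0,"jaw":0.65},{"tx":0,"ty":-3,"tz":0,"roll":0,"jaw":0.65},{"tx":0,"ty":0,"tz":0,"roll":0,"jaw":0.65},{"tx":0,"ty":0,"tz":0,"roll":0,"jaw":0.65}]'
python3 - <<'E'
from h import *
for n in('top','scene'):
    c=save(n,n+'6')
    for t,z in(('lifter',.008),('tray',.045),('tile',.059)):
        for m in trace(n,t)[:1]: print(n,t,m['p'],m['bbox'],rect(c,m['pixels'],z))
    for t,z in(('lifter',.005),('lifter_grip',.069),('chisel',.014),('rasp',.014)):
        for m in landmark_of(n,t)[:1]: print(n,t,m['p'],onz(c,m['point'],z))
E
python3 sil.py .037 .5125 -.3362 -12.7 top
```

```text
time_s: 28.3
position: [0.4221, 0.3168, 0.0701]
tcp_rot: [[-0.955, -0.297, -0.017], [-0.297, 0.955, -0.011], [0.019, -0.006, -1.0]]
force: [-0.4, 0.5, 0.1]
opening: 0.64
grasp_force: 0.0
time_s: 29.1
position: [0.4481, 0.2533, 0.275]
tcp_rot: [[-0.954, -0.3, -0.008], [-0.3, 0.954, -0.008], [0.01, -0.005, -1.0]]
force: [1.0, -0.2, -0.9]
opening: 0.65
grasp_force: 0.0
time_s: 29.7
position: [0.4906, 0.1085, 0.2717]
tcp_rot: [[-0.955, -0.295, -0.017], [-0.295, 0.955, -0.01], [0.019, -0.005, -1.0]]
force: [-0.4, -0.6, -0.5]
opening: 0.651
grasp_force: 0.0
top lifter 0.56 [200.1, 232.6, 29.1, 78.3] [434.4 323.2 186.2  65.2  16.2]
top tray 0.64 [146.2, 215.9, 116.2, 130.7] [412.1 366.4 262.9 234.9  17.4]
top tile 0.7 [441.6, 206.8, 72.8, 57.3] [ 511.7 -328.5  171.1  120.3   76.6]
top lifter 0.78 [0.42784292 0.32516323 0.005     ]
top lifter_grip 0.71 [0.40648607 0.31876291 0.069     ]
top chisel 0.96 [0.39272663 0.39044905 0.014     ]
top rasp 0.56 [0.38255045 0.43493097 0.014     ]
scene lifter 0.8 [409.1, 186.8, 29.7, 62.6] [382.6 304.6 267.3  68.7  17.5]
scene tray 0.88 [389.4, 183.3, 102.1, 89.3] [438.9 368.5 308.  240.6  17.2]
scene tile 0.84 [213.7, 130.3, 56.2, 37.7] [ 532.2 -316.9  195.8  131.9   76.3]
scene lifter 0.91 [0.42805146 0.31860172 0.005     ]
scene lifter_grip 0.65 [0.42529692 0.3147664  0.069     ]
scene chisel 0.53 [0.41009086 0.40152652 0.014     ]
scene rasp 0.6 [0.40288538 0.43785379 0.014     ]
[0.4908 0.1089 0.2712] 17.27 [-0.04654438  0.446706   -0.02431703] [ 0.08408252 -0.15958826 -0.03816252]
top 0.59 [442.1, 206.2, 72.9, 58.2] area 3357.0 fit [  0.5129  -0.3315 -13.6301] 47.8 cost at guess 119.5
```

```bash
python3 -c "
from rig import hand_in
print(hand_in())"
```

```text
the job is handed in; nothing more can be done
None
```

The job is handed in at about 30 s of the 72 s limit. By camera the tile lies on the stand's rails about 3 mm off-centre and 1° off square, the blade is out, and the lifter is flat in its wide tray compartment. No other object was handled.

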